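# Lock the monitor arm's pivot with collar and hairpin clip

## Task

Slip the black collar over the monitor arm's upright pivot pin, down onto the white hub, and let go of it. Then take the hairpin clip by its red tab and slide its straight leg through the pin's cross hole until the loop hugs the shank with the sprung leg snapped round it; press gently by feel, never ramming or prying it against the pin (stay below 18 N), then let go. Leave the other things on the desk alone.

Things in the scene. Friction and masses are not known exactly. Their poses are not given: they have to be found in the camera images.
- bracket: The monitor arm, fixed to the desk: dark foot plate 110 x 110 x 12 mm, white round hub of 60 mm diameter, its flat top 50 mm above the desk, white link running 240 mm from the hub along +x to a dark screen plate (top 48 mm above the desk). Origin: on the desk, on the axis of the upright pin; z up. The robot-facing (-x) side of the pin is clear for sliding the clip in along +x
- pin_foot (a point): Where the upright steel pin (18 mm diameter) leaves the hub top, on its axis, 50 mm above the desk; axes as the bracket's. The pin stands higher or lower from one start to the next and no measured pose shows it. Its flat top (12 mm wide, chamfered) is 44.5 to 58.5 mm above this point and always 14 mm above the middle of the cross hole. It stays put when touched or pushed by hand
- hole_average (a point): Average place of the middle of the pin's cross hole, on the pin's axis 87.5 mm above the desk, fixed to the bracket: the real hole is up to 7 mm higher or lower, to be felt or seen. The hole runs along x, straight through; 7 mm wide and 6.4 mm high, its mouths flared to 12 mm in width but not in height
- collar: Black plastic collar (ring) lying flat, 40 mm outside diameter, 22 mm bore, 24 mm high, about 60 g. Origin: centre of its underside; z is the axis of the bore. Home: flat on the hub round the pin, underside 50 mm and top 74 mm above the desk
- clip: Brass hairpin clip of 4 mm wire, 36 g, lying flat on a cork block, wire axis 26 mm above the desk, red tab past the block's end. Origin: on the straight leg's axis, at the point that lies on the pin's axis when home. x: along this leg to its tip; y: towards the sprung leg; z: up. A cross bend 9 mm behind the origin (bottom of the loop) meets the shank, a hard stop, when home
- clip_tab (a point): Point to grip: middle of the red tab, on the wire axis 40 mm behind the clip's origin; axes as the clip's. The tab is 22 mm long (x), 12 mm thick (y) and 26 mm high (z). The cork block (58 x 50 x 24 mm, fixed) begins about 10 mm ahead of the tab. Gripped at this height the push does not tip the clip
- clip_tip (a point): Round tip of the straight leg, 36 mm ahead of the clip's origin; axes as the clip's. It meets the shank when the origin is 45 mm before the pin's axis; at the right height it slides in freely
- clip_throat (a point): Throat of the sprung leg, x = 10, y = 7 mm from the clip's origin; ahead it flares to x = 24, y = 13.5 mm, behind it a bay embraces the shank. The flare meets the shank with the origin about 21 mm before the axis, the push peaks at 3 to 7 N some 15 mm before home, from 10 mm before home the leg snaps over and draws itself in. It squeezes the shank with up to 7 N
- screwdriver: Bystander: screwdriver with orange handle, 180 mm long, lying flat
- mug: Bystander: blue mug, 80 mm diameter, 95 mm high
- pen_cup: Bystander: dark pen cup with pens, 72 mm diameter, 150 mm high with the pens
- plant_pot: Bystander: orange flower pot with a small plant, 108 mm diameter, about 170 mm high
- stapler: Bystander: red and black stapler, 140 x 36 x 50 mm
- note_block: Bystander: yellow block of notes, 76 x 76 x 30 mm
- tape_roll: Bystander: pale roll of tape lying flat, 84 mm diameter, 19 mm high

How it is judged:
On the way, in this order (a step that is already met when the one before it is completed fails the run):
1. the collar lies flat on the hub round the pin, and the fingers have let go of it (z of collar in the frame of bracket between 0.047 and 0.054 m and horizontal distance between collar and bracket below 0.004 m and angle between collar's own z axis and vertical below 0.1 rad and contact force between the fingers and collar below 0.1 N), for 0.2 s.
2. the clip is home: its leg through the cross hole, the loop against the shank (x of clip in the frame of bracket between -0.0015 and 0.004 m and y of clip in the frame of bracket between -0.003 and 0.003 m and z of clip in the frame of bracket between 0.077 and 0.098 m and angle between the x axis of clip and the x axis of bracket, either way round below 0.3 rad and (angle between clip's own z axis and vertical below 0.4 rad or angle between clip's own z axis and vertical above 2.74 rad)), for 0.2 s.
At the end, for the whole second after the job is handed in: Collar flat on the hub (within 4 mm of hub top and of the axis, tilt under 0.1 rad). Clip leg through the cross hole, clip origin at most 1.5 mm short of and 4 mm beyond the pin axis, 3 mm sideways, its x axis within 0.3 rad of the bracket's, clip level within 0.4 rad, all released and at rest (all of step 2 and z of collar in the frame of bracket between 0.047 and 0.054 m and horizontal distance between collar and bracket below 0.004 m and angle between collar's own z axis and vertical below 0.1 rad and linear speed of each of clip, collar below 0.02 m/s); the robot touches nothing.
It fails at once if the clip is rammed or pried: more than 18 N between clip and pin (contact force between clip and bracket above 18 N).
It fails at once if a bystander is moved more than 20 mm (distance of any of screwdriver, mug, pen_cup, plant_pot, stapler, note_block, tape_roll from where it was at the start of the episode above 0.02 m).
It also fails if it takes over 66 s, if anything falls off the work surface, if the arm or the gripper's body presses on something with over 40 N, if the wrist force passes 120 N, or if a joint passes its speed limit or range.

## Robot

A 7-joint arm with a two-finger parallel gripper is mounted at the origin on the work surface. World frame = base frame: x ahead of the robot, y to its left, z up, the work surface at z = 0. Lengths are in m, angles in rad, forces in N, time in s.
With the tool pointing down it reaches from about 0.4 to 0.875 m from the base axis. Payload 4.4 kg.
Tool frame: the origin (TCP) lies at the very end of the fingers, on their centre line; the grasp point (between the pads) lies 19 mm behind it (manip.pinch_z is the z of the grasp point in the tool frame, in m); z points along the fingers, y is the line along which they close (so a half turn about z gives the same grasp; the last joint's range is limited). The gripper opens to 85 mm and grips with 20 to 120 N. Pads are 22 mm wide; open, the fingers measure 114 mm over their backs; the gripper's body (76 mm by 85 mm) begins 54 mm behind the grasp point. The pads swing forward as they close: fully open they stand 13 mm farther back than shut.
Start: joints at [-1.387, 0.628, 0.038, 1.517, -0.027, 0.996, -0.02], TCP at [0.161, 0.63, 0.231] pointing down, gripper open.
Joint ranges: [-3.06, 3.06], [-0.37, 2.12], [-1.25, 1.32], [0.18, 2.47], [-1.1, 4.24], [0.23, 1.98], [-2.94, 2.94]. Speed limits (rad/s): [2.57, 2.57, 3.14, 3.14, 3.14, 3.14, 3.14].

## Interface

Orientations are given as a rotation vector (axis times angle).
In Python, from cell import manip gives the robot as it stands.
- The arm moves only by the tool step_arm, never from a script. Its argument "motion" is a list of rows, each an object of numbers: "x", "y", "z": the shift along the tool's x, y, z in m; "ax", "ay", "az": the turn, a rotation vector about the tool's x, y, z in rad; "claw": the closure in counts, from 0 (fully open) to 255 (shut). In form: [{"x": .., "y": .., "z": .., "ax": .., "ay": .., "az": .., "claw": ..}, ...]. A call has 1 to 10 rows; each row shifts and turns the commanded pose from where the row before left it, along the tool's axes as they then stand; what a row does not reach is not made up. A row lasts 1/12 s, in which the tool goes at most 41.7 mm and 7.16 degrees, less where a joint would pass 70% of its speed; a pose out of reach is approached as far as the arm can. A call is refused whole if a number of a shift passes 0.0417 or a number of a turn 0.125, either way. A call with a gripper value outside its range is refused whole. The fingers move at their own pace and stop on an object; "newtons" is the grip in N (left out, the last holds). Time passes only in rows, so rows that do not move let the fingers close. It gives the time, the measured TCP pose, the force, the opening and the grip force at its end, in the units of the state.
- manip.get_obs(): the state, without advancing time (a new reading comes with each control period).
- manip.get_image(name): name is "scene" or "top" or "wrist"; returns the picture (384x512x3 uint8, red, green, blue); there is no depth.
- manip.camera_info(name): a dict with "intrinsics" (3x3 intrinsics, pixels), "R" (3x3) and "t" (3): a world point X has camera coordinates R X + t; the wrist camera has in their place "T_tool_cam" (4x4, takes a point from camera to tool coordinates, whose origin is the TCP and whose axes are the flange's). Camera axes: x right, y down, z forward; pixel columns grow to the right and rows downward; lengths in m; the calibration is good to about 2 mm. The wrist camera is an equidistant fisheye: a pixel r from the principal point sees the ray r / f radians off the axis. A picture is of the moment at which its call begins: read the wrist's pose just before it. camera_info takes no time and is no camera call.
- manip.sign_off(): hands the job in; it is judged then, once.
The state is a dict: "time": time; "q": joint angles; "joint_vel": joint speeds; "joint_torque": joint torques, N m; "position": TCP position; "eef_rot": TCP orientation; "wrist_force": force on the tool from outside, world axes, zero at the start; "wrist_torque": the same for the moment, N m; "width": opening from 0.0 (shut) to 1.0 (fully open); "grasp_force": force on a finger pad.
Only numpy, scipy, OpenCV 4.12 (cv2) and the standard library are available. Lean on these libraries where they do the work, as an engineer would, in place of code of your own. Each camera call takes 0.05 s, during which the arm holds its last target. There are 200 camera calls.

## Working session

There is one attempt and no reset: what is moved stays moved. The work goes in short steps, Python scripts to look and compute and a tool call to move; the robot and the scene stay as the last step left them, time stands still between calls to the robot, and variables do not carry over. Pictures are saved under pics/ and viewed, at most 10 in all, crops included, and the job is handed in when it is done.

Besides the shell and the picture viewer there is one more tool, called after ">>>" by a JSON object that holds its "name" and its "arguments", one argument or row to a line. step_arm: Moves the arm, as the interface text tells. Its arguments: {"type":"object","properties":{"motion":{"type":"array"},"newtons":{"type":"number"}},"required":["motion"]}

```bash
ls; mkdir -p pics; python3 - <<'E'
from cell import manip
import cv2,numpy as np
o=manip.get_obs(); print(o)
for n in("top","scene"):
    cv2.imwrite(f"pics/{n}0.png",manip.get_image(n)[:,:,::-1]); c=manip.camera_info(n); print(n,c)
print(manip.camera_info("wrist"),manip.pinch_z)
E
```

```text
pics
{'time': 0.0, 'q': array([-1.38680563,  0.62932444,  0.03844118,  1.51837856, -0.02698904,
        0.99630745, -0.02002076]), 'joint_vel': array([-0.00097983,  0.00062841,  0.00123522,  0.00136574,  0.00084956,
       -0.00055749,  0.00108339]), 'joint_torque': array([-2.06585919e-04, -5.63414276e+01,  1.22658782e+00, -1.93430507e+01,
        1.11626589e-02,  1.09183238e-02, -6.59420081e-06]), 'position': array([0.16049935, 0.62922064, 0.23039977]), 'eef_rot': array([-3.91347907e-01, -3.11691541e+00,  2.96676897e-03]), 'wrist_force': array([-0.09811216,  0.15084479, -0.77689439]), 'wrist_torque': array([ 0.02831514,  0.00159576, -0.02775735]), 'grasp_force': 0.0, 'width': 1.000423956804856}
top {'intrinsics': array([[411.30118478,   0.        , 254.41048053],
       [  0.        , 411.30118478, 194.08854774],
       [  0.        ,   0.        ,   1.        ]]), 'R': array([[-0.01148392, -0.99992683,  0.00380312],
       [-0.99336962,  0.01097335, -0.11443944],
       [ 0.11438933, -0.00509212, -0.99342295]]), 't': array([0.0105703 , 0.54353754, 1.16119684])}
scene {'intrinsics':
[... 193 characters left out ...]
, -0.0068811 ],
       [ 0.39356338,  0.46605898, -0.79239945],
       [-0.50259169, -0.61265475, -0.60996373]]), 't': array([ 0.39263098, -0.17409848,  1.58649125])}
{'intrinsics': array([[297.31863964,   0.        , 255.70485918],
       [  0.        , 297.31863964, 190.74897454],
       [  0.        ,   0.        ,   1.        ]]), 'T_tool_cam': array([[-5.09251975e-04, -9.62678582e-01, -2.70646796e-01,
         6.80726838e-02],
       [ 9.99999610e-01, -2.94839484e-04, -8.32879322e-04,
         1.30101372e-04],
       [ 7.21997723e-04, -2.70647115e-01,  9.62678356e-01,
        -1.43249817e-01],
       [ 0.00000000e+00,  0.00000000e+00,  0.00000000e+00,
         1.00000000e+00]])} -0.0187
```

View pics/top0.png

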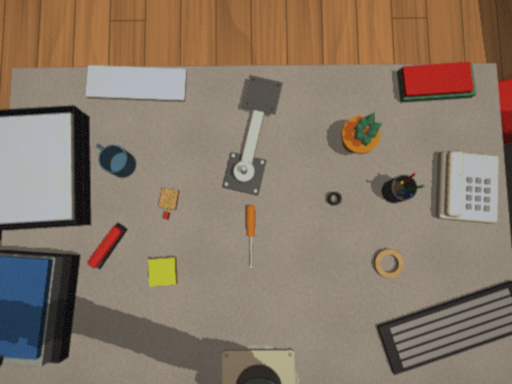

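View pics/scene0.png

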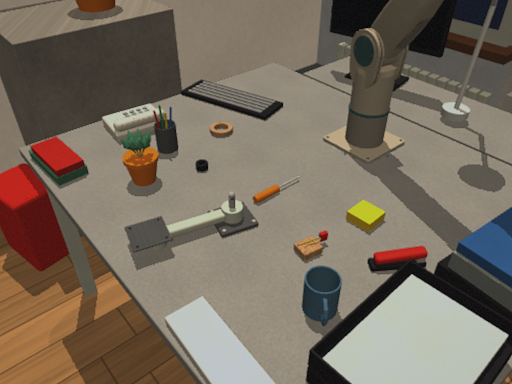

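The top picture shows the hub at about (244,170), with its link running to the plate at (260,95). The collar is at (334,198), and the cork block at (169,198) has its red tab at (166,215). The scene picture shows the pin at (232,198).

```bash
cat > h.py <<'E'
from cell import manip
import cv2,numpy as np
from scipy.spatial.transform import Rotation as Ro
def ray(n,u,v,z):
    c=manip.camera_info(n);R=c["R"];t=c["t"]
    o=-R.T@t; d=R.T@np.linalg.solve(c["intrinsics"],[u,v,1]); return o+d*(z-o[2])/d[2]
def proj(n,X):
    c=manip.camera_info(n); p=c["intrinsics"]@(c["R"]@X+c["t"]); return p[:2]/p[2]
def wcam(o=None):
    o=o or manip.get_obs(); c=manip.camera_info("wrist"); T=np.eye(4)
    T[:3,:3]=Ro.from_rotvec(o["eef_rot"]).as_matrix();T[:3,3]=o["position"]
    return T@c["T_tool_cam"],c["intrinsics"]
def wray(u,v,z,o=None):
    T,K=wcam(o); a=np.array([u-K[0,2],v-K[1,2]])/K[0,0]; r=np.hypot(*a)
    d=T[:3,:3]@np.r_[a/r*np.sin(r),np.cos(r)]; return T[:3,3]+d*(z-T[2,3])/d[2]
def wproj(X,o=None):
    T,K=wcam(o); p=T[:3,:3].T@(np.asarray(X)-T[:3,3]); th=np.arctan2(np.hypot(p[0],p[1]),p[2])
    return K[:2,2]+K[0,0]*th*p[:2]/np.hypot(p[0],p[1])
E
python3 - <<'E'
from h import *
im=cv2.imread("pics/top0.png")
a=im[80:210,215:290]; b=im[175:230,145:195]; c=im[180:215,315:350]
big=lambda x,f:cv2.resize(x,None,fx=f,fy=f,interpolation=cv2.INTER_CUBIC)
A=big(a,4);B=big(b,5);C=big(c,5)
W=np.zeros((520,800,3),np.uint8);W[:,:300]=A;W[:275,300:550]=B;W[:175,560:735]=C
s=cv2.imread("pics/scene0.png")[180:250,205:260];s=big(s,4);W[240:520,565:785]=s
cv2.imwrite("pics/z0.png",W)
for n,(u,v,z) in dict(hub=(243,170,.05),plate=(260.5,95,.048),tab=(166,215,.026),block=(169,199,.024),collar=(334,198,.012)).items():print(n,ray("top",u,v,z).round(4))
E
```

```text
hub [0.6115 0.0365 0.05  ]
plate [ 0.8347 -0.0167  0.048 ]
tab [0.4862 0.2608 0.026 ]
block [0.5328 0.2531 0.024 ]
collar [ 0.5316 -0.2299  0.012 ]
```

View pics/z0.png

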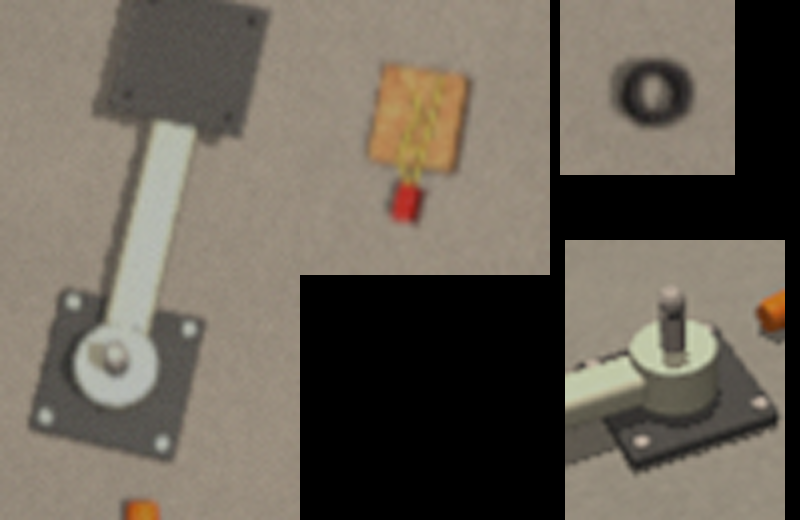

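```bash
cat >> h.py <<'E'
def Rdown(yaw):  # tool x = -(cos,sin), pointing down, yaw = heading of bracket/clip x
    c,s=np.cos(yaw),np.sin(yaw); return np.array([[-c,s,0],[-s,-c,0],[0,0,-1.]])*np.array([1,-1,1])
def plan(pts,yaw,o=None):
    o=o or manip.get_obs(); R=Ro.from_rotvec(o["eef_rot"]).as_matrix();p=np.array(o["position"])
    w=Ro.from_matrix(R.T@Rdown(yaw)).as_rotvec(); print("turn",w.round(4))
    for q in pts:
        # shifts given in the tool frame after the turn
        d=Rdown(yaw).T@(np.array(q)-p); n=int(np.ceil(np.linalg.norm(d)/.0405)); print(q,"total",d.round(4),"rows",n,"each",(d/n).round(4)); p=np.array(q)
E
python3 - <<'E'
from h import *
y=-0.234
plan([(.5,.2,.2),(.53,-.23,.16)],y)
E
```

```text
turn [-0.0017  0.     -0.0158]
(0.5, 0.2, 0.2) total [-0.4298 -0.3389  0.0305] rows 14 each [-0.0307 -0.0242  0.0022]
(0.53, -0.23, 0.16) total [-0.1289 -0.4113  0.04  ] rows 11 each [-0.0117 -0.0374  0.0036]
```

>>> {"name": "step_arm", "arguments": {
  "motion": [
    {"x":-0.031,"y":-0.024,"z":0.002,"az":-0.016},
    {"x":-0.031,"y":-0.024,"z":0.002},
    {"x":-0.031,"y":-0.024,"z":0.002},
    {"x":-0.031,"y":-0.024,"z":0.002},
    {"x":-0.031,"y":-0.024,"z":0.002},
    {"x":-0.031,"y":-0.024,"z":0.002},
    {"x":-0.031,"y":-0.024,"z":0.002},
    {"x":-0.031,"y":-0.024,"z":0.002},
    {"x":-0.031,"y":-0.024,"z":0.002},
    {"x":-0.031,"y":-0.024,"z":0.002}
  ]
}}

```text
invalid input
```

>>> {"name": "step_arm", "arguments": {
  "motion": [
    {"x":-0.031,"y":-0.024,"z":0.002},
    {"x":-0.031,"y":-0.024,"z":0.002},
    {"x":-0.031,"y":-0.024,"z":0.002},
    {"x":-0.031,"y":-0.024,"z":0.002},
    {"x":-0.012,"y":-0.037,"z":0.004},
    {"x":-0.012,"y":-0.037,"z":0.004},
    {"x":-0.012,"y":-0.037,"z":0.004},
    {"x":-0.012,"y":-0.037,"z":0.004},
    {"x":-0.012,"y":-0.037,"z":0.004},
    {"x":-0.012,"y":-0.037,"z":0.004}
  ]
}}

```text
invalid input
```

>>> {"name": "step_arm", "arguments": {
  "motion": [
    {"x":-0.012,"y":-0.037,"z":0.004},
    {"x":-0.012,"y":-0.037,"z":0.004},
    {"x":-0.012,"y":-0.037,"z":0.004},
    {"x":-0.012,"y":-0.037,"z":0.004},
    {"x":-0.012,"y":-0.037,"z":0.004},
    {}
  ]
}}

```text
invalid input
```

```bash
python3 - <<'E'
from h import *
o=manip.get_obs(); print(o["time"],o["position"],o["eef_rot"],o["wrist_force"])
im=manip.get_image("wrist")[:,:,::-1].copy()
np.save("pics/w1.npy",im)
print(wproj([.53,-.23,.024],o))
g=cv2.cvtColor(im,cv2.COLOR_BGR2GRAY)
cv2.imwrite("pics/w1.png",im)
E
```

```text
0.1 [0.16051818 0.62926903 0.23048277] [-3.91324880e-01 -3.11694814e+00  2.71183164e-03] [-0.73670331  0.45281584 -0.58025321]
[ -1.34104495 371.21870007]
```

View pics/w1.png

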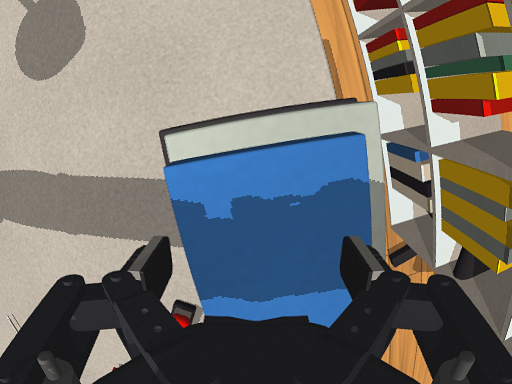

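The wrist view is still the start pose (fingers at the bottom, blue book below). The move was refused, so I'll send rows with every key present.

>>> {"name": "step_arm", "arguments": {
  "motion": [
    {"x":-0.031,"y":-0.024,"z":0.002,"ax":0,"ay":0,"az":-0.016,"claw":0}
  ]
}}

```text
time: 0.23
position: [0.1774, 0.6047, 0.2288]
eef_rot: [-0.349, -3.116, -0.008]
wrist_force: [-0.6, 2.0, -0.3]
width: 1.001
grasp_force: 0.0
```

>>> {"name": "step_arm", "arguments": {
  "motion": [
    {"x":-0.031,"y":-0.024,"z":0.002,"ax":0,"ay":0,"az":0,"claw":0},
    {"x":-0.031,"y":-0.024,"z":0.002,"ax":0,"ay":0,"az":0,"claw":0},
    {"x":-0.031,"y":-0.024,"z":0.002,"ax":0,"ay":0,"az":0,"claw":0},
    {"x":-0.031,"y":-0.024,"z":0.002,"ax":0,"ay":0,"az":0,"claw":0},
    {"x":-0.031,"y":-0.024,"z":0.002,"ax":0,"ay":0,"az":0,"claw":0},
    {"x":-0.031,"y":-0.024,"z":0.002,"ax":0,"ay":0,"az":0,"claw":0},
    {"x":-0.031,"y":-0.024,"z":0.002,"ax":0,"ay":0,"az":0,"claw":0},
    {"x":-0.031,"y":-0.024,"z":0.002,"ax":0,"ay":0,"az":0,"claw":0},
    {"x":-0.031,"y":-0.024,"z":0.002,"ax":0,"ay":0,"az":0,"claw":0}
  ]
}}

```text
time: 0.98
position: [0.4069, 0.3225, 0.2112]
eef_rot: [-0.366, -3.12, 0.0]
wrist_force: [0.4, 0.7, 0.3]
width: 0.999
grasp_force: 0.0
```

>>> {"name": "step_arm", "arguments": {
  "motion": [
    {"x":-0.031,"y":-0.024,"z":0.002,"ax":0,"ay":0,"az":0,"claw":0},
    {"x":-0.031,"y":-0.024,"z":0.002,"ax":0,"ay":0,"az":0,"claw":0},
    {"x":-0.031,"y":-0.024,"z":0.002,"ax":0,"ay":0,"az":0,"claw":0},
    {"x":-0.031,"y":-0.024,"z":0.002,"ax":0,"ay":0,"az":0,"claw":0},
    {"x":-0.012,"y":-0.037,"z":0.004,"ax":0,"ay":0,"az":0,"claw":0},
    {"x":-0.012,"y":-0.037,"z":0.004,"ax":0,"ay":0,"az":0,"claw":0},
    {"x":-0.012,"y":-0.037,"z":0.004,"ax":0,"ay":0,"az":0,"claw":0},
    {"x":-0.012,"y":-0.037,"z":0.004,"ax":0,"ay":0,"az":0,"claw":0},
    {"x":-0.012,"y":-0.037,"z":0.004,"ax":0,"ay":0,"az":0,"claw":0},
    {"x":-0.012,"y":-0.037,"z":0.004,"ax":0,"ay":0,"az":0,"claw":0}
  ]
}}

```text
time: 1.82
position: [0.5228, -0.0324, 0.179]
eef_rot: [-0.366, -3.12, -0.0]
wrist_force: [0.2, -0.2, -0.2]
width: 1.002
grasp_force: 0.0
```

>>> {"name": "step_arm", "arguments": {
  "motion": [
    {"x":-0.012,"y":-0.037,"z":0.004,"ax":0,"ay":0,"az":0,"claw":0},
    {"x":-0.012,"y":-0.037,"z":0.004,"ax":0,"ay":0,"az":0,"claw":0},
    {"x":-0.012,"y":-0.037,"z":0.004,"ax":0,"ay":0,"az":0,"claw":0},
    {"x":-0.012,"y":-0.037,"z":0.004,"ax":0,"ay":0,"az":0,"claw":0},
    {"x":-0.012,"y":-0.037,"z":0.004,"ax":0,"ay":0,"az":0,"claw":0},
    {"x":0,"y":0,"z":0,"ax":0,"ay":0,"az":0,"claw":0}
  ]
}}

```text
time: 2.32
position: [0.537, -0.2355, 0.1585]
eef_rot: [0.385, 3.117, -0.011]
wrist_force: [1.0, -1.4, -0.1]
width: 1.003
grasp_force: 0.0
```

```bash
python3 - <<'E'
from h import *
o=manip.get_obs(); print(o["time"],o["position"],o["eef_rot"],o["wrist_force"],o["q"])
im=manip.get_image("wrist")[:,:,::-1].copy()
print(wproj([.53,-.23,.024],o))
cv2.imwrite("pics/w2.png",im)
E
```

```text
2.3167 [ 0.53696302 -0.23554379  0.15854227] [ 0.38466703  3.11748836 -0.01095183] [ 1.04911913 -1.38516426 -0.13810666] [ 0.34750813  0.62393554  0.02194158  1.77609184 -0.00913319  0.73959554
  1.69730109]
[260.64194659 172.31141334]
```

View pics/w2.png

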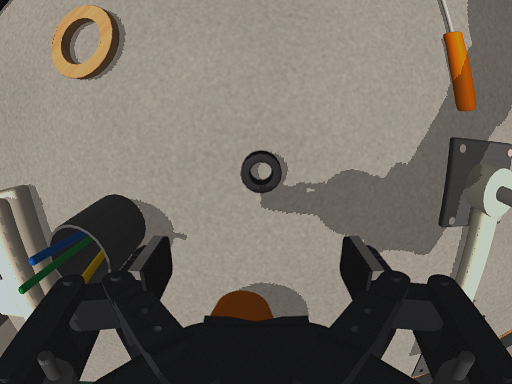

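The collar's top ring is centred at about (262,170), where I predicted it. The pen cup at (110,230) is well clear of the fingers.

```bash
python3 - <<'E'
from h import *
o=manip.get_obs(); im=cv2.imread("pics/w2.png"); 
g=cv2.cvtColor(im,cv2.COLOR_BGR2GRAY)[140:205,230:295]
_,m=cv2.threshold(g,60,255,cv2.THRESH_BINARY_INV)
cs,_=cv2.findContours(m,cv2.RETR_EXTERNAL,cv2.CHAIN_APPROX_NONE); c=max(cs,key=cv2.contourArea)
print(cv2.fitEllipse(c),cv2.boundingRect(c))
# bore (light) at top
h=cv2.findContours(m,cv2.RETR_CCOMP,cv2.CHAIN_APPROX_NONE); print([ (cv2.contourArea(k),k.mean((0,1))+[230,140]) for k in h[0]])
print(wray(262,170,.024,o),wray(262,170,.012,o), o["position"])
P=wray(262,170,.022,o); plan([(P[0],P[1],.05),(P[0],P[1],.003)],-.234)
E
```

```text
((30.974952697753906, 31.56844711303711), (39.507781982421875, 41.55959701538086), 176.30429077148438) (11, 11, 41, 42)
[(1287.5, array([260.87179487, 171.62393162])), (321.5, array([260.78947368, 170.31578947]))]
[ 0.52825077 -0.22270246  0.024     ] [ 0.53071031 -0.22309262  0.012     ] [ 0.53719696 -0.23055641  0.15856643]
turn [-0.0031 -0.0004 -0.0085]
(np.float64(0.5286606920637542), np.float64(-0.22276748857880002), 0.05) total [0.0101 0.0056 0.1086] rows 3 each [0.0034 0.0019 0.0362]
(np.float64(0.5286606920637542), np.float64(-0.22276748857880002), 0.003) total [0.    0.    0.047] rows 2 each [0.     0.     0.0235]
```

```bash
python3 - <<'E'
from h import *
manip.get_image("wrist");o=manip.get_obs(); im=manip.get_image("wrist")[:,:,::-1]
u,v=wproj([.53,-.227,.024],o).astype(int)
g=cv2.cvtColor(im.copy(),cv2.COLOR_BGR2GRAY)[v-35:v+35,u-35:u+35]
_,m=cv2.threshold(g,60,255,cv2.THRESH_BINARY_INV)
h=cv2.findContours(m,cv2.RETR_CCOMP,cv2.CHAIN_APPROX_NONE)
big=[k for k in h[0] if cv2.contourArea(k)>200]; print([(cv2.contourArea(k),k.mean((0,1))+[u-35,v-35]) for k in big])
uu,vv=max(big,key=cv2.contourArea).mean((0,1))+[u-35,v-35]
P=wray(uu,vv,.02,o);print(P,o["position"]);plan([(P[0],P[1],.05),(P[0],P[1],.003)],-.234)
E
```

```text
[(1277.0, array([251.29310345, 173.29310345])), (316.5, array([251.21052632, 172.15789474]))]
[ 0.53028444 -0.22950384  0.02      ] [ 0.53770668 -0.22671666  0.15865382]
turn [ 0.0008 -0.0011 -0.0009]
(np.float64(0.530284440001123), np.float64(-0.2295038443197724), 0.05) total [ 0.0065 -0.0069  0.1088] rows 3 each [ 0.0022 -0.0023  0.0363]
(np.float64(0.530284440001123), np.float64(-0.2295038443197724), 0.003) total [0.    0.    0.047] rows 2 each [0.     0.     0.0235]
```

>>> {"name": "step_arm", "arguments": {
  "motion": [
    {"x":0.0022,"y":-0.0023,"z":0.036,"ax":0,"ay":0,"az":0,"claw":0},
    {"x":0.0022,"y":-0.0023,"z":0.036,"ax":0,"ay":0,"az":0,"claw":0},
    {"x":0.0022,"y":-0.0023,"z":0.036,"ax":0,"ay":0,"az":0,"claw":0},
    {"x":0,"y":0,"z":0.024,"ax":0,"ay":0,"az":0,"claw":0},
    {"x":0,"y":0,"z":0.023,"ax":0,"ay":0,"az":0,"claw":0},
    {"x":0,"y":0,"z":0,"ax":0,"ay":0,"az":0,"claw":0},
    {"x":0,"y":0,"z":0,"ax":0,"ay":0,"az":0,"claw":0}
  ]
}}

```text
time: 3.05
position: [0.5303, -0.2273, 0.0037]
eef_rot: [-0.362, -3.118, -0.003]
wrist_force: [-0.2, 0.1, -0.5]
width: 1.001
grasp_force: 0.0
```

>>> {"name": "step_arm", "arguments": {
  "motion": [
    {"x":0,"y":0,"z":0,"ax":0,"ay":0,"az":0,"claw":255},
    {"x":0,"y":0,"z":0,"ax":0,"ay":0,"az":0,"claw":255},
    {"x":0,"y":0,"z":0,"ax":0,"ay":0,"az":0,"claw":255},
    {"x":0,"y":0,"z":0,"ax":0,"ay":0,"az":0,"claw":255},
    {"x":0,"y":0,"z":0,"ax":0,"ay":0,"az":0,"claw":255},
    {"x":0,"y":0,"z":0,"ax":0,"ay":0,"az":0,"claw":255}
  ],
  "newtons": 30
}}

```text
time: 3.55
position: [0.5316, -0.2299, 0.006]
eef_rot: [0.366, 3.118, -0.001]
wrist_force: [0.6, 0.9, 7.4]
width: 0.455
grasp_force: 29.4
```

```bash
python3 - <<'E'
from h import *
o=manip.get_obs(); plan([(.5316,-.23,.175),(.67,.022,.175)],-.234)
E
```

```text
turn [-0.0002  0.0024  0.0003]
(0.5316, -0.23, 0.175) total [-1.00e-04 -1.00e-04 -1.69e-01] rows 5 each [-0.     -0.     -0.0338]
(0.67, 0.022, 0.175) total [-0.0762  0.2772  0.    ] rows 8 each [-0.0095  0.0347  0.    ]
```

>>> {"name": "step_arm", "arguments": {
  "motion": [
    {"x":0,"y":0,"z":-0.02,"ax":0,"ay":0,"az":0,"claw":255},
    {"x":0,"y":0,"z":-0.036,"ax":0,"ay":0,"az":0,"claw":255},
    {"x":0,"y":0,"z":-0.036,"ax":0,"ay":0,"az":0,"claw":255},
    {"x":0,"y":0,"z":-0.036,"ax":0,"ay":0,"az":0,"claw":255},
    {"x":0,"y":0.02,"z":-0.036,"ax":0,"ay":0,"az":0,"claw":255},
    {"x":-0.0095,"y":0.032,"z":-0.005,"ax":0,"ay":0,"az":0,"claw":255},
    {"x":-0.0095,"y":0.032,"z":0,"ax":0,"ay":0,"az":0,"claw":255},
    {"x":-0.0095,"y":0.032,"z":0,"ax":0,"ay":0,"az":0,"claw":255},
    {"x":-0.0095,"y":0.032,"z":0,"ax":0,"ay":0,"az":0,"claw":255},
    {"x":-0.0095,"y":0.032,"z":0,"ax":0,"ay":0,"az":0,"claw":255}
  ]
}}

```text
time: 4.38
position: [0.619, -0.0641, 0.1742]
eef_rot: [0.367, 3.119, 0.0]
wrist_force: [0.3, -0.9, -0.7]
width: 0.454
grasp_force: 30.6
```

>>> {"name": "step_arm", "arguments": {
  "motion": [
    {"x":-0.0095,"y":0.032,"z":0,"ax":0,"ay":0,"az":0,"claw":255},
    {"x":-0.0095,"y":0.032,"z":0,"ax":0,"ay":0,"az":0,"claw":255},
    {"x":-0.0095,"y":0.032,"z":0,"ax":0,"ay":0,"az":0,"claw":255},
    {"x":0,"y":0,"z":0,"ax":0,"ay":0,"az":0,"claw":255},
    {"x":0,"y":0,"z":0,"ax":0,"ay":0,"az":0,"claw":255}
  ]
}}

```text
time: 4.8
position: [0.6688, 0.0247, 0.1734]
eef_rot: [0.359, 3.121, 0.003]
wrist_force: [-0.6, -0.4, -0.5]
width: 0.457
grasp_force: 30.6
```

```bash
python3 - <<'E'
from h import *
manip.get_image("top");o=manip.get_obs(); print(o["time"],o["position"],o["eef_rot"],o["wrist_force"],o["width"])
im=manip.get_image("wrist")[:,:,::-1].copy()
for z in(.05,.1):print(wproj([.6115,.0365,z],o))
cv2.imwrite("pics/w3.png",im)
E
```

```text
4.85 [0.66814761 0.02172911 0.17334828] [-3.64109862e-01 -3.12001695e+00  6.77053340e-04] [-0.51603875 -0.94883458 -0.39521448] 0.456995768506334
[257.35166554 119.95329849]
[257.64648908 122.39310795]
```

View pics/w3.png

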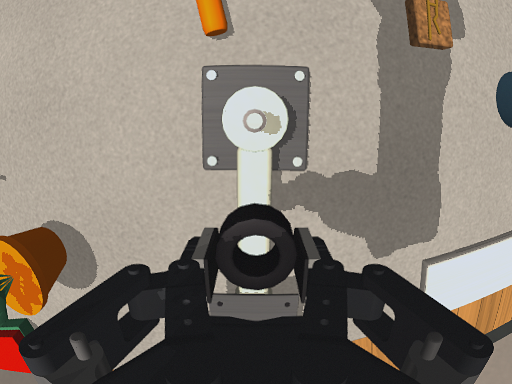

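The hub disk is centred at about (255,118) and the pin top at (255,121). The foot plate's screws are at (212,75), (300,75), (211,161) and (298,161). The collar is held upright at (257,247).

```bash
python3 - <<'E'
from h import *
o=manip.get_obs(); im=cv2.imread("pics/w3.png")
s=[(212,75),(300,75),(211,161),(298,161)]
g=cv2.cvtColor(im,cv2.COLOR_BGR2GRAY).astype(float); P=[]
for u,v in s:
    w=np.clip(g[v-7:v+8,u-7:u+8]-130,0,None); Y,X=np.mgrid[v-7:v+8,u-7:u+8]; c=((w*X).sum()/w.sum(),(w*Y).sum()/w.sum()); P.append(wray(*c,.0135,o)); print(np.round(c,1),P[-1].round(4))
P=np.array(P); print("centre",P.mean(0)); 
for a,b in((2,0),(3,1)): d=P[a]-P[b]; print("yaw x",np.arctan2(d[1],d[0]),np.linalg.norm(d))
for a,b in((0,1),(2,3)): d=P[b]-P[a]; print("yaw y",np.arctan2(-d[0],d[1]),np.linalg.norm(d))
# hub disk
m=((g>150)&(im.max(2).astype(int)-im.min(2)<40)).astype(np.uint8); m[148:]=0;
c=max(cv2.findContours(m,cv2.RETR_EXTERNAL,cv2.CHAIN_APPROX_NONE)[0],key=lambda k:cv2.contourArea(k)*(abs(k.mean((0,1))-[255,118]).max()<15)); e=cv2.minEnclosingCircle(c[c[:,0,1]<140]); print(e, wray(*e[0],.05,o))
for z in(.1,.108):print(wray(254.5,121,z,o))
cv2.imwrite("pics/p3.png",cv2.resize(im[95:145,228:284],None,fx=10,fy=10,interpolation=cv2.INTER_CUBIC))
E
```

```text
[210.9  74.6] [5.556e-01 1.000e-04 1.350e-02]
[299.1  75.3] [0.5771 0.0864 0.0135]
[211.5 160.6] [ 0.642  -0.0214  0.0135]
[296.9 161.4] [0.6635 0.0648 0.0135]
centre [0.60955708 0.03245671 0.0135    ]
yaw x -0.24421553217808925 0.08904560664851985
yaw x -0.2443204652458414 0.08903501167424449
yaw y -0.24456714898008883 0.08890350552925408
yaw y -0.24444799403444575 0.08889415971844844
((254.50340270996094, 118.30009460449219), 33.03538513183594) [0.60921199 0.032711   0.05      ]
[0.60973746 0.03289548 0.1       ]
[0.60944444 0.03301597 0.108     ]
```

View pics/p3.png

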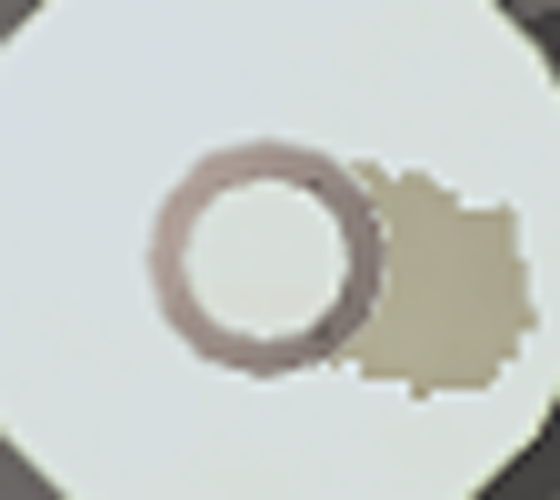

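The enlarged crop shows the pin top as a clean ring centred at (254.5,120.7) in the full picture.

```bash
python3 - <<'E'
from h import *
o=manip.get_obs(); p=o["position"]; print(p)
print(wproj([p[0],p[1],p[2]+.018],o), wray(257.5,247,p[2]+.018,o)-p)
plan([(.610,.0325,.173),(.610,.0325,.125),(.610,.0325,.0575)],-.2444)
E
```

```text
[0.66788477 0.02004189 0.17339184]
[255.65709372 257.26688785] [-0.00514868  0.00212021  0.018     ]
turn [-0.0014 -0.0003  0.0099]
(0.61, 0.0325, 0.173) total [ 0.0592 -0.0019  0.0004] rows 2 each [ 0.0296 -0.001   0.0002]
(0.61, 0.0325, 0.125) total [0.    0.    0.048] rows 2 each [0.    0.    0.024]
(0.61, 0.0325, 0.0575) total [0.     0.     0.0675] rows 2 each [0.     0.     0.0338]
```

```bash
python3 - <<'E'
from h import *
o=manip.get_obs(); p=o["position"]; c,s=np.cos(-.2344),np.sin(-.2344); tx=np.array([-c,-s,0]);ty=np.array([-s,c,0])
for r in(.020,.011):
    print(r,[wproj(p+[0,0,.018]+a*r,o).round(1) for a in(tx,-tx,ty,-ty)])
im=cv2.imread("pics/w3.png");g=cv2.cvtColor(im,cv2.COLOR_BGR2GRAY)
print("col 257",[(v,int(g[v,257])) for v in range(196,296,2)])
print("row 255",[(u,int(g[250,u])) for u in range(210,306,3)])
E
```

```text
0.02 [array([255.6, 218.2]), array([255.7, 291.5]), array([297.5, 256.9]), array([213.9, 256.8])]
0.011 [array([255.6, 236.4]), array([255.7, 276.7]), array([278.8, 257.1]), array([232.6, 257.1])]
col 257 [(196, 219), (198, 219), (200, 220), (202, 229), (204, 32), (206, 19), (208, 19), (210, 20), (212, 21), (214, 21), (216, 19), (218, 22), (220, 56), (222, 55), (224, 54), (226, 51), (228, 50), (230, 46), (232, 44), (234, 39), (236, 229), (238, 220), (240, 219), (242, 219), (244, 219), (246, 219), (248, 219), (250, 220), (252, 219), (254, 232), (256, 11), (258, 17), (260, 19), (262, 20), (264, 21), (266, 17), (268, 18), (270, 20), (272, 19), (274, 19), (276, 24), (278, 40), (280, 36), (282, 34), (284, 33), (286, 32), (288, 26), (290, 192), (292, 164), (294, 25)]
row 255 [(210, 21), (213, 20), (216, 27), (219, 33), (222, 31), (225, 35), (228, 34), (231, 31), (234, 18), (237, 17), (240, 9), (243, 223), (246, 221), (249, 219), (252, 219), (255, 220), (258, 220), (261, 219), (264, 220), (267, 201), (270, 41), (273, 16), (276, 16), (279, 26), (282, 33), (285, 32), (288, 32), (291, 32), (294, 31), (297, 20), (300, 22), (303, 24)]
```

>>> {"name": "step_arm", "arguments": {
  "motion": [
    {"x":0.03,"y":-0.001,"z":0,"ax":0,"ay":0,"az":0.01,"claw":255},
    {"x":0.0292,"y":-0.001,"z":0,"ax":0,"ay":0,"az":0,"claw":255},
    {"x":0,"y":0,"z":0.024,"ax":0,"ay":0,"az":0,"claw":255},
    {"x":0,"y":0,"z":0.022,"ax":0,"ay":0,"az":0,"claw":255},
    {"x":0,"y":0,"z":0,"ax":0,"ay":0,"az":0,"claw":255},
    {"x":0,"y":0,"z":0,"ax":0,"ay":0,"az":0,"claw":255},
    {"x":0,"y":0,"z":0,"ax":0,"ay":0,"az":0,"claw":255}
  ]
}}

```text
time: 5.48
position: [0.6112, 0.032, 0.1284]
eef_rot: [0.385, 3.116, -0.0]
wrist_force: [-0.1, 0.8, -1.0]
width: 0.46
grasp_force: 30.6
```

>>> {"name": "step_arm", "arguments": {
  "motion": [
    {"x":0.001,"y":0,"z":0.012,"ax":0,"ay":0,"az":0,"claw":255},
    {"x":0,"y":0,"z":0.014,"ax":0,"ay":0,"az":0,"claw":255},
    {"x":0,"y":0,"z":0.014,"ax":0,"ay":0,"az":0,"claw":255},
    {"x":0,"y":0,"z":0.014,"ax":0,"ay":0,"az":0,"claw":255},
    {"x":0,"y":0,"z":0,"ax":0,"ay":0,"az":0,"claw":255}
  ]
}}

```text
time: 5.9
position: [0.6089, 0.0329, 0.0723]
eef_rot: [-0.383, -3.116, 0.001]
wrist_force: [-1.3, -0.3, 0.2]
width: 0.455
grasp_force: 30.6
```

>>> {"name": "step_arm", "arguments": {
  "motion": [
    {"x":0,"y":0,"z":0.01,"ax":0,"ay":0,"az":0,"claw":255},
    {"x":0,"y":0,"z":0.006,"ax":0,"ay":0,"az":0,"claw":255},
    {"x":0,"y":0,"z":0,"ax":0,"ay":0,"az":0,"claw":255},
    {"x":0,"y":0,"z":0,"ax":0,"ay":0,"az":0,"claw":255}
  ]
}}

```text
time: 6.23
position: [0.6097, 0.0335, 0.0575]
eef_rot: [0.382, 3.118, 0.0]
wrist_force: [0.0, -1.0, -0.7]
width: 0.458
grasp_force: 30.6
```

>>> {"name": "step_arm", "arguments": {
  "motion": [
    {"x":0,"y":0,"z":0.002,"ax":0,"ay":0,"az":0,"claw":255},
    {"x":0,"y":0,"z":0,"ax":0,"ay":0,"az":0,"claw":255},
    {"x":0,"y":0,"z":0,"ax":0,"ay":0,"az":0,"claw":255}
  ]
}}

```text
time: 6.48
position: [0.6103, 0.0336, 0.056]
eef_rot: [0.382, 3.117, 0.0]
wrist_force: [-0.1, 1.3, 2.5]
width: 0.453
grasp_force: 30.9
```

>>> {"name": "step_arm", "arguments": {
  "motion": [
    {"x":0,"y":0,"z":0,"ax":0,"ay":0,"az":0,"claw":60},
    {"x":0,"y":0,"z":0,"ax":0,"ay":0,"az":0,"claw":60},
    {"x":0,"y":0,"z":0,"ax":0,"ay":0,"az":0,"claw":60},
    {"x":0,"y":0,"z":0,"ax":0,"ay":0,"az":0,"claw":60},
    {"x":0,"y":0,"z":-0.02,"ax":0,"ay":0,"az":0,"claw":60},
    {"x":0,"y":0,"z":-0.03,"ax":0,"ay":0,"az":0,"claw":60},
    {"x":0,"y":0,"z":-0.03,"ax":0,"ay":0,"az":0,"claw":255},
    {"x":0,"y":0,"z":0,"ax":0,"ay":0,"az":0,"claw":255},
    {"x":0,"y":0,"z":0,"ax":0,"ay":0,"az":0,"claw":255},
    {"x":0,"y":0,"z":0,"ax":0,"ay":0,"az":0,"claw":255}
  ]
}}

```text
time: 7.32
position: [0.609, 0.0335, 0.1349]
eef_rot: [-0.382, -3.118, 0.0]
wrist_force: [-0.8, 0.7, -0.7]
width: 0.197
grasp_force: 0.0
```

>>> {"name": "step_arm", "arguments": {
  "motion": [
    {"x":0,"y":0,"z":0.012,"ax":0,"ay":0,"az":0,"claw":255},
    {"x":0,"y":0,"z":0.011,"ax":0,"ay":0,"az":0,"claw":255},
    {"x":0,"y":0,"z":0,"ax":0,"ay":0,"az":0,"claw":255},
    {"x":0,"y":0,"z":0,"ax":0,"ay":0,"az":0,"claw":255}
  ]
}}

```text
time: 7.65
position: [0.6079, 0.0335, 0.1099]
eef_rot: [-0.381, -3.114, 0.001]
wrist_force: [0.5, -0.3, 0.2]
width: 0.004
grasp_force: 0.0
```

>>> {"name": "step_arm", "arguments": {
  "motion": [
    {"x":0,"y":0,"z":0.002,"ax":0,"ay":0,"az":0,"claw":255},
    {"x":0,"y":0,"z":0.002,"ax":0,"ay":0,"az":0,"claw":255},
    {"x":0,"y":0,"z":0,"ax":0,"ay":0,"az":0,"claw":255}
  ]
}}

```text
time: 7.9
position: [0.6094, 0.0335, 0.108]
eef_rot: [-0.382, -3.118, 0.0]
wrist_force: [-0.3, -0.7, 0.2]
width: -0.002
grasp_force: 0.0
```

>>> {"name": "step_arm", "arguments": {
  "motion": [
    {"x":0,"y":0,"z":0.002,"ax":0,"ay":0,"az":0,"claw":255},
    {"x":0,"y":0,"z":0.002,"ax":0,"ay":0,"az":0,"claw":255},
    {"x":0,"y":0,"z":0,"ax":0,"ay":0,"az":0,"claw":255}
  ]
}}

```text
time: 8.15
position: [0.6093, 0.0335, 0.1041]
eef_rot: [-0.382, -3.118, 0.0]
wrist_force: [-0.9, -0.2, 0.8]
width: -0.001
grasp_force: 0.0
```

>>> {"name": "step_arm", "arguments": {
  "motion": [
    {"x":0,"y":0,"z":0.002,"ax":0,"ay":0,"az":0,"claw":255},
    {"x":0,"y":0,"z":0.001,"ax":0,"ay":0,"az":0,"claw":255},
    {"x":0,"y":0,"z":0,"ax":0,"ay":0,"az":0,"claw":255}
  ]
}}

```text
time: 8.4
position: [0.6093, 0.0335, 0.101]
eef_rot: [-0.382, -3.118, 0.0]
wrist_force: [-0.8, -0.1, -0.1]
width: 0.002
grasp_force: 0.0
```

>>> {"name": "step_arm", "arguments": {
  "motion": [
    {"x":0,"y":0,"z":0.002,"ax":0,"ay":0,"az":0,"claw":255},
    {"x":0,"y":0,"z":0.001,"ax":0,"ay":0,"az":0,"claw":255},
    {"x":0,"y":0,"z":0,"ax":0,"ay":0,"az":0,"claw":255}
  ]
}}

```text
time: 8.65
position: [0.6093, 0.0335, 0.098]
eef_rot: [-0.382, -3.118, 0.0]
wrist_force: [-0.4, 0.7, -0.0]
width: -0.001
grasp_force: 0.0
```

>>> {"name": "step_arm", "arguments": {
  "motion": [
    {"x":0,"y":0,"z":0.002,"ax":0,"ay":0,"az":0,"claw":255},
    {"x":0,"y":0,"z":0,"ax":0,"ay":0,"az":0,"claw":255},
    {"x":0,"y":0,"z":0,"ax":0,"ay":0,"az":0,"claw":255}
  ]
}}

```text
time: 8.9
position: [0.6098, 0.0335, 0.0968]
eef_rot: [0.382, 3.118, 0.0]
wrist_force: [-0.6, -0.4, 4.2]
width: 0.0
grasp_force: 2.3
```

>>> {"name": "step_arm", "arguments": {
  "motion": [
    {"x":0,"y":0,"z":0.002,"ax":0,"ay":0,"az":0,"claw":255},
    {"x":0,"y":0,"z":0,"ax":0,"ay":0,"az":0,"claw":255},
    {"x":0,"y":0,"z":0,"ax":0,"ay":0,"az":0,"claw":255}
  ]
}}

```text
time: 9.15
position: [0.6098, 0.0336, 0.0966]
eef_rot: [0.382, 3.117, 0.001]
wrist_force: [-5.5, -0.5, 17.8]
width: 0.003
grasp_force: 9.0
```

```bash
python3 - <<'E'
from h import *
plan([(.6095,.0335,.165),(.544,.246,.165)],-.2444)
E
```

```text
turn [0.0005 0.0011 0.0005]
(0.6095, 0.0335, 0.165) total [ 0.0003 -0.0001 -0.0684] rows 2 each [ 0.0002 -0.0001 -0.0342]
(0.544, 0.246, 0.165) total [0.115  0.1903 0.    ] rows 6 each [0.0192 0.0317 0.    ]
```

>>> {"name": "step_arm", "arguments": {
  "motion": [
    {"x":0,"y":0,"z":-0.035,"ax":0,"ay":0,"az":0,"claw":255},
    {"x":0,"y":0,"z":-0.036,"ax":0,"ay":0,"az":0,"claw":120},
    {"x":0.019,"y":0.032,"z":0,"ax":0,"ay":0,"az":0,"claw":120},
    {"x":0.019,"y":0.032,"z":0,"ax":0,"ay":0,"az":0,"claw":120},
    {"x":0.019,"y":0.032,"z":0,"ax":0,"ay":0,"az":0,"claw":120},
    {"x":0.019,"y":0.032,"z":0,"ax":0,"ay":0,"az":0,"claw":120},
    {"x":0.019,"y":0.032,"z":0,"ax":0,"ay":0,"az":0,"claw":120},
    {"x":0.019,"y":0.03,"z":0,"ax":0,"ay":0,"az":0,"claw":120},
    {"x":0,"y":0,"z":0,"ax":0,"ay":0,"az":0,"claw":120},
    {"x":0,"y":0,"z":0,"ax":0,"ay":0,"az":0,"claw":120}
  ]
}}

```text
time: 9.98
position: [0.5433, 0.2487, 0.1649]
eef_rot: [-0.373, -3.118, -0.002]
wrist_force: [1.0, -0.5, -0.1]
width: 0.535
grasp_force: 0.0
```

```bash
python3 - <<'E'
from h import *
manip.get_image("top");manip.get_image("top");o=manip.get_obs(); print(o["time"],o["position"],o["eef_rot"],o["width"])
im=manip.get_image("wrist")[:,:,::-1].copy(); cv2.imwrite("pics/w4.png",im)
cv2.imwrite("pics/w4c.png",np.hstack([cv2.resize(im,(400,300)),cv2.resize(im[90:240,200:400],(400,300))]))
E
```

```text
10.0833 [0.54501253 0.24434836 0.16505779] [ 3.82887647e-01  3.11796902e+00 -1.92286968e-03] 0.531847720482381
```

View pics/w4c.png

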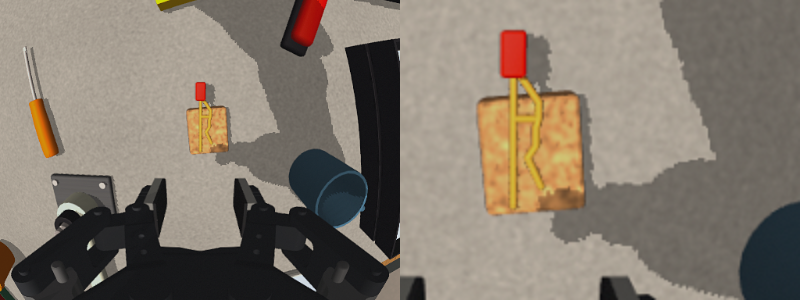

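The red tab is at about (257,117) in the full picture and the straight leg runs down to about (257,193), with the sprung leg on the right. The clip is almost aligned with the tool.

```bash
python3 - <<'E'
from h import *
o=manip.get_obs(); print(o["position"]); im=cv2.imread("pics/w4.png")
b,g,r=[im[90:240,200:400,i].astype(int) for i in range(3)]
m=((r>150)&(g<80)).astype(np.uint8); c=max(cv2.findContours(m,0,1)[0],key=cv2.contourArea); x,y,w,h=cv2.boundingRect(c); print("tab",x+200,y+90,w,h)
print(cv2.minAreaRect(c))
# yellow leg per row
hsv=cv2.cvtColor(im,cv2.COLOR_BGR2HSV)[90:240,200:400]
pts=[]
for v in range(44,100,4):
    k=np.where((hsv[v,45:75,0]>20)&(hsv[v,45:75,0]<32)&(hsv[v,45:75,1]>150))[0]+245
    k=k[k<263]; 
    if len(k): pts.append((k.mean(),v+90)); print(pts[-1],len(k),end=" ")
pts=np.array(pts); f=np.polyfit(pts[:,1],pts[:,0],1)
A=wray(np.polyval(f,132),132,.027,o);B=wray(np.polyval(f,190),190,.027,o); d=B-A; print("\nyaw",np.arctan2(d[1],d[0]))
u=x+200+(w-1)/2
print("tab top far/near edges",wray(u,y+90,.039,o),wray(u,y+90+h,.039,o),"leg at",A)
E
```

```text
[0.54534699 0.24355314 0.16513107]
tab 250 105 13 24
((56.0, 26.5), (23.0, 12.0), 90.0)
(np.float64(256.0), 134) 3 (np.float64(256.0), 138) 3 (np.float64(256.0), 142) 3 (np.float64(256.0), 146) 3 (np.float64(258.5), 150) 8 (np.float64(256.0), 154) 3 (np.float64(256.0), 158) 3 (np.float64(256.0), 162) 3 (np.float64(256.0), 166) 3 (np.float64(255.5), 170) 2 (np.float64(256.0), 174) 3 (np.float64(256.0), 178) 3 (np.float64(256.0), 182) 3 (np.float64(255.5), 186) 2 
yaw -0.2577708157828338
tab top far/near edges [0.47564778 0.26108439 0.039     ] [0.49675981 0.25577628 0.039     ] leg at [0.50040447 0.25527292 0.027     ]
```

```bash
python3 - <<'E'
from h import *
o=manip.get_obs(); print(wray(256.5,149.7,.027,o))
plan([(.486,.2593,.165),(.486,.2593,.045),(.486,.2593,.0075)],-.2444)
E
```

```text
[0.51685509 0.25120284 0.027     ]
turn [-0.0013  0.0005 -0.0015]
(0.486, 0.2593, 0.165) total [0.0614 0.0009 0.0001] rows 2 each [0.0307 0.0005 0.0001]
(0.486, 0.2593, 0.045) total [0.   0.   0.12] rows 3 each [0.   0.   0.04]
(0.486, 0.2593, 0.0075) total [0.     0.     0.0375] rows 1 each [0.     0.     0.0375]
```

>>> {"name": "step_arm", "arguments": {
  "motion": [
    {"x":0.031,"y":0,"z":0,"ax":0,"ay":0,"az":0,"claw":120},
    {"x":0.0305,"y":0.001,"z":0.02,"ax":0,"ay":0,"az":0,"claw":120},
    {"x":0,"y":0,"z":0.035,"ax":0,"ay":0,"az":0,"claw":120},
    {"x":0,"y":0,"z":0.035,"ax":0,"ay":0,"az":0,"claw":120},
    {"x":0,"y":0,"z":0.02,"ax":0,"ay":0,"az":0,"claw":120},
    {"x":0,"y":0,"z":0,"ax":0,"ay":0,"az":0,"claw":120},
    {"x":0,"y":0,"z":0,"ax":0,"ay":0,"az":0,"claw":120},
    {"x":0,"y":0,"z":0,"ax":0,"ay":0,"az":0,"claw":120},
    {"x":0,"y":0,"z":0,"ax":0,"ay":0,"az":0,"claw":120}
  ]
}}

```text
time: 10.88
position: [0.4869, 0.2612, 0.057]
eef_rot: [0.384, 3.115, 0.003]
wrist_force: [-0.8, -0.1, 0.9]
width: 0.531
grasp_force: 0.0
```

```bash
python3 - <<'E'
from h import *
manip.get_image("top");o=manip.get_obs(); print(o["time"],o["position"],o["eef_rot"],o["wrist_force"])
plan([(.486,.2593,.0075)],-.2444)
E
```

```text
10.9333 [0.48675684 0.26140904 0.0569745 ] [3.83120810e-01 3.11548597e+00 2.86808356e-03] [0.09969463 0.46195631 0.69240439]
turn [ 0.0021  0.0024 -0.0003]
(0.486, 0.2593, 0.0075) total [ 0.0002 -0.0022  0.0495] rows 2 each [ 0.0001 -0.0011  0.0247]
```

>>> {"name": "step_arm", "arguments": {
  "motion": [
    {"x":0,"y":-0.002,"z":0.025,"ax":0,"ay":0,"az":0,"claw":120},
    {"x":0,"y":0,"z":0.0245,"ax":0,"ay":0,"az":0,"claw":120},
    {"x":0,"y":0,"z":0,"ax":0,"ay":0,"az":0,"claw":120},
    {"x":0,"y":0,"z":0,"ax":0,"ay":0,"az":0,"claw":120}
  ]
}}

```text
time: 11.27
position: [0.4846, 0.2591, 0.006]
eef_rot: [-0.382, -3.117, 0.001]
wrist_force: [0.6, 0.5, 0.4]
width: 0.528
grasp_force: 0.0
```

>>> {"name": "step_arm", "arguments": {
  "motion": [
    {"x":0,"y":0,"z":0,"ax":0,"ay":0,"az":0,"claw":255},
    {"x":0,"y":0,"z":0,"ax":0,"ay":0,"az":0,"claw":255},
    {"x":0,"y":0,"z":0,"ax":0,"ay":0,"az":0,"claw":255},
    {"x":0,"y":0,"z":0,"ax":0,"ay":0,"az":0,"claw":255},
    {"x":0,"y":0,"z":0,"ax":0,"ay":0,"az":0,"claw":255},
    {"x":0,"y":0,"z":0,"ax":0,"ay":0,"az":0,"claw":255}
  ],
  "newtons": 35
}}

```text
time: 11.77
position: [0.4858, 0.2599, 0.0072]
eef_rot: [0.382, 3.116, 0.003]
wrist_force: [-0.2, 0.4, 7.6]
width: 0.137
grasp_force: 40.0
```

```bash
python3 - <<'E'
from h import *
o=manip.get_obs();print(o["position"],o["eef_rot"])
a=np.array([.6095,.0328]);d=np.array([.9703,-.2420]); s=a-.105*d
plan([(.486,.2595,.09),(*s,.09),(*s,.0642)],-.2444)
E
```

```text
[0.48580183 0.25992027 0.00718563] [3.81592854e-01 3.11622767e+00 2.53381531e-03]
turn [0.0019 0.0019 0.0007]
(0.486, 0.2595, 0.09) total [-0.0003 -0.0004 -0.0828] rows 3 each [-0.0001 -0.0001 -0.0276]
(np.float64(0.5076185000000001), np.float64(0.05821), 0.09) total [-0.0697 -0.1901  0.    ] rows 5 each [-0.0139 -0.038   0.    ]
(np.float64(0.5076185000000001), np.float64(0.05821), 0.0642) total [0.     0.     0.0258] rows 1 each [0.     0.     0.0258]
```

>>> {"name": "step_arm", "arguments": {
  "motion": [
    {"x":0,"y":0,"z":-0.01,"ax":0,"ay":0,"az":0,"claw":255},
    {"x":0,"y":0,"z":-0.025,"ax":0,"ay":0,"az":0,"claw":255},
    {"x":0,"y":0,"z":-0.025,"ax":0,"ay":0,"az":0,"claw":255},
    {"x":0,"y":0,"z":-0.023,"ax":0,"ay":0,"az":0,"claw":255},
    {"x":-0.01,"y":-0.027,"z":0,"ax":0,"ay":0,"az":0,"claw":255},
    {"x":-0.01,"y":-0.027,"z":0,"ax":0,"ay":0,"az":0,"claw":255},
    {"x":-0.01,"y":-0.027,"z":0,"ax":0,"ay":0,"az":0,"claw":255},
    {"x":-0.01,"y":-0.027,"z":0,"ax":0,"ay":0,"az":0,"claw":255},
    {"x":-0.01,"y":-0.027,"z":0,"ax":0,"ay":0,"az":0,"claw":255},
    {"x":-0.01,"y":-0.027,"z":0,"ax":0,"ay":0,"az":0,"claw":255}
  ]
}}

```text
time: 12.6
position: [0.5039, 0.0862, 0.0896]
eef_rot: [0.382, 3.118, 0.0]
wrist_force: [-0.4, -0.8, -0.7]
width: 0.137
grasp_force: 38.9
```

>>> {"name": "step_arm", "arguments": {
  "motion": [
    {"x":-0.01,"y":-0.028,"z":0,"ax":0,"ay":0,"az":0,"claw":255},
    {"x":0,"y":0,"z":0.01,"ax":0,"ay":0,"az":0,"claw":255},
    {"x":0,"y":0,"z":0.01,"ax":0,"ay":0,"az":0,"claw":255},
    {"x":0,"y":0,"z":0,"ax":0,"ay":0,"az":0,"claw":255},
    {"x":0,"y":0,"z":0,"ax":0,"ay":0,"az":0,"claw":255},
    {"x":0,"y":0,"z":0,"ax":0,"ay":0,"az":0,"claw":255}
  ]
}}

```text
time: 13.1
position: [0.5067, 0.0596, 0.0689]
eef_rot: [-0.378, -3.118, -0.001]
wrist_force: [-0.1, 0.4, 0.2]
width: 0.136
grasp_force: 38.9
```

```bash
python3 - <<'E'
from h import *
im=manip.get_image("scene")[:,:,::-1]; t=manip.get_image("top")[:,:,::-1]
w=manip.get_image("wrist")[:,:,::-1]
o=manip.get_obs();print(o["time"],o["position"],o["eef_rot"],o["wrist_force"],o["width"])
u,v=proj("scene",np.array([.58,.04,.08])).astype(int); a=cv2.resize(im[v-35:v+35,u-45:u+45],(400,311),interpolation=cv2.INTER_CUBIC)
u,v=proj("top",np.array([.58,.04,.08])).astype(int); b=cv2.resize(t[v-35:v+35,u-45:u+45],(400,311),interpolation=cv2.INTER_CUBIC)
c=cv2.resize(w,(380,285)); W=np.zeros((596,800,3),np.uint8);W[:311,:400]=a;W[:311,400:]=b;W[311:,:380]=c
cv2.imwrite("pics/z5.png",W)
s=np.array([.6095,.0328])-.105*np.array([.9703,-.2420]);plan([(*s,.0642)],-.2444)
E
```

```text
13.25 [0.50706327 0.05904685 0.06910751] [3.79404095e-01 3.11810036e+00 6.51710846e-04] [-0.03613475  0.3208763   0.13854532] 0.134357112268731
turn [0.0005 0.0004 0.0022]
(np.float64(0.5076185000000001), np.float64(0.05821), 0.0642) total [-0.0007 -0.0007  0.0049] rows 1 each [-0.0007 -0.0007  0.0049]
```

View pics/z5.png

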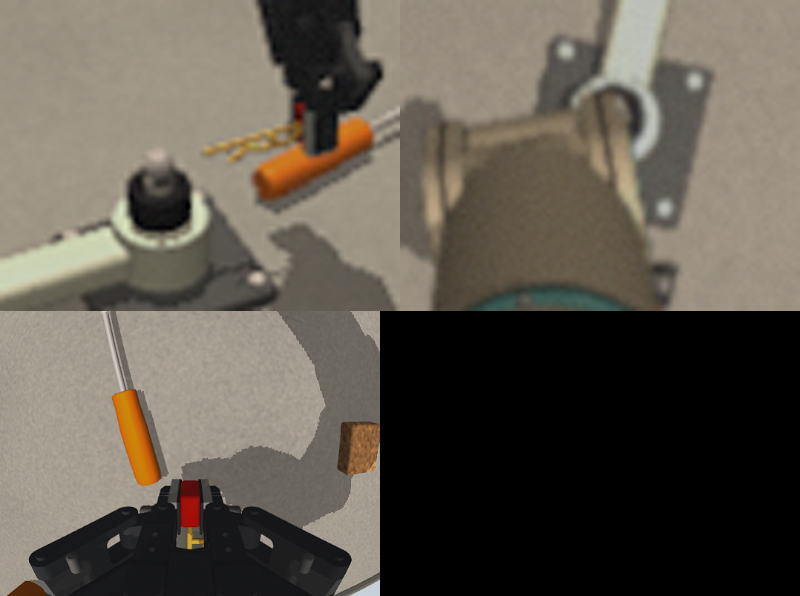

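The scene crop shows the collar seated round the pin, and the clip held level with its tip pointing at the pin. In the wrist view the tab sits squarely between the pads.

>>> {"name": "step_arm", "arguments": {
  "motion": [
    {"x":0,"y":-0.0007,"z":0.0049,"ax":0,"ay":0,"az":0.002,"claw":255},
    {"x":0,"y":0,"z":0,"ax":0,"ay":0,"az":0,"claw":255},
    {"x":-0.005,"y":0,"z":0,"ax":0,"ay":0,"az":0,"claw":255},
    {"x":-0.005,"y":0,"z":0,"ax":0,"ay":0,"az":0,"claw":255},
    {"x":-0.005,"y":0,"z":0,"ax":0,"ay":0,"az":0,"claw":255},
    {"x":0,"y":0,"z":0,"ax":0,"ay":0,"az":0,"claw":255},
    {"x":0,"y":0,"z":0,"ax":0,"ay":0,"az":0,"claw":255},
    {"x":0,"y":0,"z":0,"ax":0,"ay":0,"az":0,"claw":255}
  ]
}}

```text
time: 13.92
position: [0.5211, 0.0536, 0.0639]
eef_rot: [-0.386, -3.118, -0.0]
wrist_force: [0.3, -0.7, -1.1]
width: 0.133
grasp_force: 38.9
```

```bash
cat > st.py <<'E'
from h import *
o=manip.get_obs();p=o["position"];r=p[:2]-[.6095,.0328];d=np.array([.9703,-.2420])
print(o["time"],"before axis (clip origin)",-(r@d)*1e3-40,"lateral mm",(r@[-d[1],d[0]])*1e3,"z",p[2],"wire z",p[2]+.0188,o["wrist_force"],o["eef_rot"])
E
python3 st.py
```

```text
13.9167 before axis (clip origin) 50.76510420375865 lateral mm -1.1911925504444199 z 0.06386394677457262 wire z 0.08266394677457262 [ 0.30343223 -0.65644905 -1.05920524] [-3.85522176e-01 -3.11751490e+00 -4.09274111e-06]
```

>>> {"name": "step_arm", "arguments": {
  "motion": [
    {"x":-0.002,"y":0.001,"z":0,"ax":0,"ay":0,"az":0,"claw":255},
    {"x":-0.002,"y":0,"z":0,"ax":0,"ay":0,"az":0,"claw":255},
    {"x":-0.002,"y":0,"z":0,"ax":0,"ay":0,"az":0,"claw":255},
    {"x":-0.002,"y":0,"z":0,"ax":0,"ay":0,"az":0,"claw":255},
    {"x":0,"y":0,"z":0,"ax":0,"ay":0,"az":0,"claw":255},
    {"x":0,"y":0,"z":0,"ax":0,"ay":0,"az":0,"claw":255}
  ]
}}

```text
time: 14.42
position: [0.5294, 0.0527, 0.0639]
eef_rot: [0.385, 3.118, 0.0]
wrist_force: [-0.3, -0.5, -0.4]
width: 0.134
grasp_force: 38.9
```

>>> {"name": "step_arm", "arguments": {
  "motion": [
    {"x":-0.001,"y":0,"z":0,"ax":0,"ay":0,"az":0,"claw":255},
    {"x":-0.001,"y":0,"z":0,"ax":0,"ay":0,"az":0,"claw":255},
    {"x":0,"y":0,"z":0,"ax":0,"ay":0,"az":0,"claw":255}
  ]
}}

```text
time: 14.67
position: [0.5315, 0.0522, 0.0639]
eef_rot: [0.385, 3.118, 0.0]
wrist_force: [-0.6, 0.3, -0.8]
width: 0.133
grasp_force: 38.9
```

```bash
python3 st.py
```

```text
14.6667 before axis (clip origin) 40.39134273282458 lateral mm -0.07406735061203304 z 0.06392100580045137 wire z 0.08272100580045137 [-0.61125584  0.3276876  -0.84327478] [3.85278434e-01 3.11757175e+00 8.23752038e-05]
```

The leg is 4.6 mm past the contact point with no force, so it is in the hole.

>>> {"name": "step_arm", "arguments": {
  "motion": [
    {"x":-0.002,"y":0,"z":0,"ax":0,"ay":0,"az":0,"claw":255},
    {"x":-0.002,"y":0,"z":0,"ax":0,"ay":0,"az":0,"claw":255},
    {"x":-0.002,"y":0,"z":0,"ax":0,"ay":0,"az":0,"claw":255},
    {"x":-0.002,"y":0,"z":0,"ax":0,"ay":0,"az":0,"claw":255},
    {"x":0,"y":0,"z":0,"ax":0,"ay":0,"az":0,"claw":255}
  ]
}}

```text
time: 15.08
position: [0.5397, 0.0504, 0.0639]
eef_rot: [0.385, 3.117, 0.001]
wrist_force: [1.5, 1.4, -0.9]
width: 0.135
grasp_force: 38.9
```

>>> {"name": "step_arm", "arguments": {
  "motion": [
    {"x":-0.002,"y":0,"z":0,"ax":0,"ay":0,"az":0,"claw":255},
    {"x":-0.002,"y":0,"z":0,"ax":0,"ay":0,"az":0,"claw":255},
    {"x":-0.002,"y":0,"z":0,"ax":0,"ay":0,"az":0,"claw":255},
    {"x":-0.002,"y":0,"z":0,"ax":0,"ay":0,"az":0,"claw":255},
    {"x":0,"y":0,"z":0,"ax":0,"ay":0,"az":0,"claw":255}
  ]
}}

```text
time: 15.5
position: [0.5474, 0.0484, 0.0639]
eef_rot: [0.385, 3.117, 0.001]
wrist_force: [0.9, 0.8, -0.6]
width: 0.136
grasp_force: 38.9
```

```bash
python3 st.py
```

```text
15.5 before axis (clip origin) 24.047376668024015 lateral mm 0.13010868830691524 z 0.06393587820896669 wire z 0.08273587820896669 [ 0.94145734  0.82492438 -0.56908512] [3.85030710e-01 3.11713376e+00 5.37464396e-04]
```

>>> {"name": "step_arm", "arguments": {
  "motion": [
    {"x":-0.001,"y":0,"z":0,"ax":0,"ay":0,"az":0,"claw":255},
    {"x":-0.001,"y":0,"z":0,"ax":0,"ay":0,"az":0,"claw":255},
    {"x":-0.001,"y":0,"z":0,"ax":0,"ay":0,"az":0,"claw":255},
    {"x":-0.001,"y":0,"z":0,"ax":0,"ay":0,"az":0,"claw":255},
    {"x":0,"y":0,"z":0,"ax":0,"ay":0,"az":0,"claw":255}
  ]
}}

```text
time: 15.92
position: [0.5505, 0.0477, 0.0638]
eef_rot: [-0.384, -3.118, -0.0]
wrist_force: [-1.4, 3.4, -1.3]
width: 0.134
grasp_force: 38.9
```

>>> {"name": "step_arm", "arguments": {
  "motion": [
    {"x":-0.001,"y":0,"z":0,"ax":0,"ay":0,"az":0,"claw":255},
    {"x":-0.001,"y":0,"z":0,"ax":0,"ay":0,"az":0,"claw":255},
    {"x":-0.001,"y":0,"z":0,"ax":0,"ay":0,"az":0,"claw":255},
    {"x":0,"y":0,"z":0,"ax":0,"ay":0,"az":0,"claw":255}
  ]
}}

```text
time: 16.25
position: [0.5533, 0.0474, 0.0638]
eef_rot: [-0.384, -3.117, -0.001]
wrist_force: [-2.2, 3.7, -1.3]
width: 0.137
grasp_force: 38.9
```

```bash
python3 st.py
```

```text
16.25 before axis (clip origin) 18.04855331342894 lateral mm 0.5263123579687233 z 0.06377327539360281 wire z 0.0825732753936028 [-2.23272847  3.66197955 -1.32890519] [-3.83831266e-01 -3.11736553e+00 -9.75234885e-04]
```

>>> {"name": "step_arm", "arguments": {
  "motion": [
    {"x":-0.001,"y":0,"z":0,"ax":0,"ay":0,"az":0,"claw":255},
    {"x":-0.001,"y":0,"z":0,"ax":0,"ay":0,"az":0,"claw":255},
    {"x":-0.001,"y":0,"z":0,"ax":0,"ay":0,"az":0,"claw":255},
    {"x":0,"y":0,"z":0,"ax":0,"ay":0,"az":0,"claw":255}
  ]
}}

```text
time: 16.58
position: [0.5559, 0.0473, 0.0637]
eef_rot: [-0.383, -3.117, -0.002]
wrist_force: [-2.1, 6.7, -1.3]
width: 0.135
grasp_force: 38.8
```

>>> {"name": "step_arm", "arguments": {
  "motion": [
    {"x":-0.001,"y":0,"z":0,"ax":0,"ay":0,"az":0,"claw":255},
    {"x":-0.001,"y":0,"z":0,"ax":0,"ay":0,"az":0,"claw":255},
    {"x":-0.001,"y":0,"z":0,"ax":0,"ay":0,"az":0,"claw":255},
    {"x":0,"y":0,"z":0,"ax":0,"ay":0,"az":0,"claw":255}
  ]
}}

```text
time: 16.92
position: [0.5615, 0.0466, 0.0643]
eef_rot: [0.383, 3.114, 0.003]
wrist_force: [1.7, 5.1, -0.4]
width: 0.134
grasp_force: 38.9
```

```bash
python3 st.py
```

```text
16.9167 before axis (clip origin) 9.87235821374658 lateral mm 1.7689277539253268 z 0.0643436571853927 wire z 0.0831436571853927 [ 1.67638515  5.12214465 -0.4022477 ] [0.38258124 3.11413438 0.00339247]
```

>>> {"name": "step_arm", "arguments": {
  "motion": [
    {"x":-0.001,"y":0.001,"z":0,"ax":0,"ay":0,"az":0,"claw":255},
    {"x":-0.001,"y":0,"z":0,"ax":0,"ay":0,"az":0,"claw":255},
    {"x":-0.001,"y":0,"z":0,"ax":0,"ay":0,"az":0,"claw":255},
    {"x":0,"y":0,"z":0,"ax":0,"ay":0,"az":0,"claw":255}
  ]
}}

```text
time: 17.25
position: [0.565, 0.0458, 0.0645]
eef_rot: [0.384, 3.113, 0.002]
wrist_force: [3.7, 3.2, -1.1]
width: 0.136
grasp_force: 38.9
```

>>> {"name": "step_arm", "arguments": {
  "motion": [
    {"x":-0.001,"y":0,"z":0,"ax":0,"ay":0,"az":0,"claw":255},
    {"x":-0.001,"y":0,"z":0,"ax":0,"ay":0,"az":0,"claw":255},
    {"x":-0.001,"y":0,"z":0,"ax":0,"ay":0,"az":0,"claw":255},
    {"x":0,"y":0,"z":0,"ax":0,"ay":0,"az":0,"claw":255}
  ]
}}

```text
time: 17.58
position: [0.5667, 0.0445, 0.0641]
eef_rot: [0.385, 3.116, 0.001]
wrist_force: [4.0, 4.5, -0.7]
width: 0.131
grasp_force: 38.9
```

```bash
python3 st.py
```

```text
17.5833 before axis (clip origin) 4.3943286041373 lateral mm 1.0046620669688298 z 0.06413525609350577 wire z 0.08293525609350577 [ 4.03874372  4.47634309 -0.74037379] [3.85333168e-01 3.11559722e+00 5.19621809e-04]
```

>>> {"name": "step_arm", "arguments": {
  "motion": [
    {"x":-0.001,"y":0,"z":0,"ax":0,"ay":0,"az":0,"claw":255},
    {"x":-0.001,"y":0,"z":0,"ax":0,"ay":0,"az":0,"claw":255},
    {"x":-0.001,"y":0,"z":0,"ax":0,"ay":0,"az":0,"claw":255},
    {"x":0,"y":0,"z":0,"ax":0,"ay":0,"az":0,"claw":255}
  ]
}}

```text
time: 17.92
position: [0.5688, 0.0437, 0.0639]
eef_rot: [0.386, 3.117, -0.0]
wrist_force: [2.8, 2.8, -1.6]
width: 0.134
grasp_force: 38.8
```

>>> {"name": "step_arm", "arguments": {
  "motion": [
    {"x":-0.001,"y":0,"z":0,"ax":0,"ay":0,"az":0,"claw":255},
    {"x":0,"y":0,"z":0,"ax":0,"ay":0,"az":0,"claw":255},
    {"x":0,"y":0,"z":0,"ax":0,"ay":0,"az":0,"claw":255}
  ]
}}

```text
time: 18.17
position: [0.5693, 0.0436, 0.0638]
eef_rot: [0.385, 3.118, -0.0]
wrist_force: [2.0, 4.3, -1.8]
width: 0.134
grasp_force: 38.8
```

```bash
python3 st.py
```

```text
18.1667 before axis (clip origin) 1.5979106176975648 lateral mm 0.7751861575262774 z 0.06382875013445263 wire z 0.08262875013445263 [ 1.97079011  4.29973097 -1.80129278] [ 3.85316896e-01  3.11782705e+00 -9.13423253e-05]
```

>>> {"name": "step_arm", "arguments": {
  "motion": [
    {"x":-0.001,"y":0,"z":0,"ax":0,"ay":0,"az":0,"claw":255},
    {"x":0,"y":0,"z":0,"ax":0,"ay":0,"az":0,"claw":255},
    {"x":0,"y":0,"z":0,"ax":0,"ay":0,"az":0,"claw":255}
  ]
}}

```text
time: 18.42
position: [0.57, 0.0435, 0.0638]
eef_rot: [-0.385, -3.117, 0.0]
wrist_force: [1.5, 5.5, -0.7]
width: 0.135
grasp_force: 38.8
```

>>> {"name": "step_arm", "arguments": {
  "motion": [
    {"x":-0.001,"y":0,"z":0,"ax":0,"ay":0,"az":0,"claw":255},
    {"x":0,"y":0,"z":0,"ax":0,"ay":0,"az":0,"claw":255},
    {"x":0,"y":0,"z":0,"ax":0,"ay":0,"az":0,"claw":255}
  ]
}}

```text
time: 18.67
position: [0.5709, 0.0433, 0.0638]
eef_rot: [-0.385, -3.117, 0.0]
wrist_force: [1.7, 4.5, -0.3]
width: 0.133
grasp_force: 38.9
```

>>> {"name": "step_arm", "arguments": {
  "motion": [
    {"x":-0.001,"y":0.0005,"z":0,"ax":0,"ay":0,"az":0,"claw":255},
    {"x":0,"y":0,"z":0,"ax":0,"ay":0,"az":0,"claw":255},
    {"x":0,"y":0,"z":0,"ax":0,"ay":0,"az":0,"claw":255}
  ]
}}

```text
time: 18.92
position: [0.5721, 0.0431, 0.0638]
eef_rot: [-0.386, -3.117, 0.001]
wrist_force: [0.1, 4.6, -1.7]
width: 0.138
grasp_force: 38.8
```

>>> {"name": "step_arm", "arguments": {
  "motion": [
    {"x":-0.001,"y":0,"z":0,"ax":0,"ay":0,"az":0,"claw":255},
    {"x":0,"y":0,"z":0,"ax":0,"ay":0,"az":0,"claw":255},
    {"x":0,"y":0,"z":0,"ax":0,"ay":0,"az":0,"claw":255}
  ]
}}

```text
time: 19.17
position: [0.5723, 0.0431, 0.0637]
eef_rot: [-0.385, -3.116, 0.001]
wrist_force: [-1.5, 4.0, 0.2]
width: 0.134
grasp_force: 39.0
```

```bash
python3 st.py
```

```text
19.1667 before axis (clip origin) -1.4656588356502098 lateral mm 0.9758869425769405 z 0.06367116773364313 wire z 0.08247116773364313 [-1.49273826  4.01775386  0.23972176] [-3.85091505e-01 -3.11599635e+00  7.10736708e-04]
```

>>> {"name": "step_arm", "arguments": {
  "motion": [
    {"x":-0.001,"y":0,"z":0,"ax":0,"ay":0,"az":0,"claw":255},
    {"x":0,"y":0,"z":0,"ax":0,"ay":0,"az":0,"claw":255},
    {"x":0,"y":0,"z":0,"ax":0,"ay":0,"az":0,"claw":255}
  ]
}}

```text
time: 19.42
position: [0.5726, 0.043, 0.0636]
eef_rot: [-0.385, -3.115, 0.001]
wrist_force: [-3.4, 3.9, 0.6]
width: 0.134
grasp_force: 39.2
```

>>> {"name": "step_arm", "arguments": {
  "motion": [
    {"x":0,"y":0.001,"z":0,"ax":0,"ay":0,"az":0,"claw":255},
    {"x":0,"y":0,"z":0,"ax":0,"ay":0,"az":0,"claw":130},
    {"x":0,"y":0,"z":0,"ax":0,"ay":0,"az":0,"claw":130},
    {"x":0,"y":0,"z":0,"ax":0,"ay":0,"az":0,"claw":130},
    {"x":0,"y":0,"z":0,"ax":0,"ay":0,"az":0,"claw":130},
    {"x":0,"y":0,"z":0,"ax":0,"ay":0,"az":0,"claw":130}
  ]
}}

```text
time: 19.92
position: [0.575, 0.0434, 0.064]
eef_rot: [0.386, 3.117, -0.0]
wrist_force: [0.9, 0.5, -0.1]
width: 0.491
grasp_force: 0.0
```

>>> {"name": "step_arm", "arguments": {
  "motion": [
    {"x":0,"y":0,"z":-0.015,"ax":0,"ay":0,"az":0,"claw":130},
    {"x":0,"y":0,"z":-0.03,"ax":0,"ay":0,"az":0,"claw":130},
    {"x":0,"y":0,"z":-0.035,"ax":0,"ay":0,"az":0,"claw":130},
    {"x":-0.025,"y":0,"z":-0.02,"ax":0,"ay":0,"az":0,"claw":130},
    {"x":-0.025,"y":0,"z":0,"ax":0,"ay":0,"az":0,"claw":130},
    {"x":-0.025,"y":0,"z":0,"ax":0,"ay":0,"az":0,"claw":130},
    {"x":-0.025,"y":0,"z":0,"ax":0,"ay":0,"az":0,"claw":130},
    {"x":0,"y":0,"z":0,"ax":0,"ay":0,"az":0,"claw":130},
    {"x":0,"y":0,"z":0,"ax":0,"ay":0,"az":0,"claw":130}
  ]
}}

```text
time: 20.67
position: [0.6721, 0.0187, 0.1634]
eef_rot: [0.387, 3.118, -0.001]
wrist_force: [-0.9, 0.3, -0.3]
width: 0.491
grasp_force: 0.0
```

```bash
python3 - <<'E'
from h import *
manip.get_image("top");manip.get_image("top");o=manip.get_obs(); print(o["time"],o["position"],o["eef_rot"])
im=manip.get_image("wrist")[:,:,::-1]; sc=manip.get_image("scene")[:,:,::-1]
u,v=wproj([.6,.035,.083],o).astype(int); print(u,v); v=max(v,75)
a=cv2.resize(im[v-75:v+75,u-65:u+65],(520,600),interpolation=cv2.INTER_CUBIC)
b=cv2.resize(sc[175:245,205:265],(270,315),interpolation=cv2.INTER_CUBIC)
W=np.zeros((600,800,3),np.uint8);W[:,:520]=a;W[:315,530:]=b;cv2.imwrite("pics/z6.png",W);cv2.imwrite("pics/w6.png",im)
E
```

```text
20.7667 [0.6703982  0.01981807 0.16339326] [-3.84822740e-01 -3.11608508e+00  8.21451587e-05]
252 104
```

View pics/z6.png

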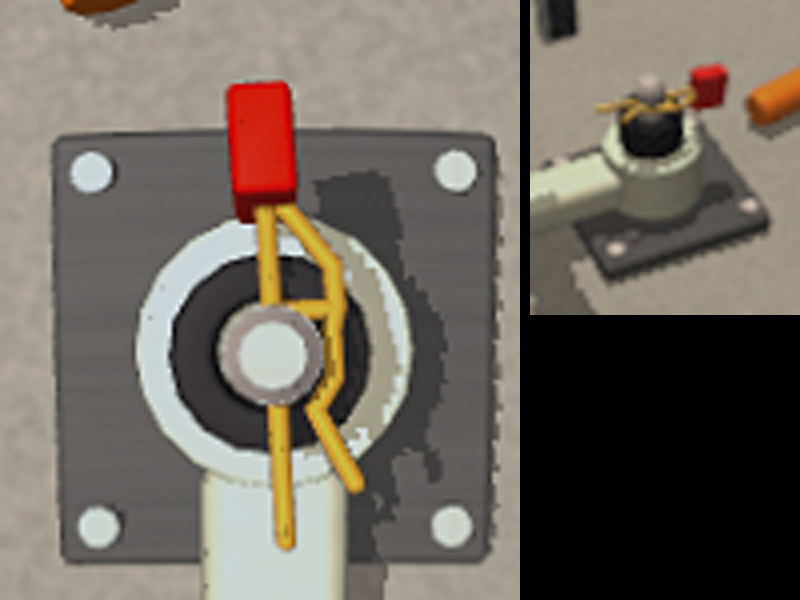

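The straight leg runs through the pin from (266,210) to (286,545), the cross bend touches the shank at (300,308), and the sprung leg has snapped round it. The collar lies flat and everything is released.

```bash
python3 -c "
from cell import manip
print(manip.sign_off())"
```

```text
the job is handed in; nothing more can be done
None
```

The collar is flat on the hub and the clip is home through the cross hole with its sprung leg snapped round the shank; both are released and the job was handed in at about 21 s, though the sign-off gave no verdict.

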